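# Lay out the build-up of a left insole

## Robot

A 6-joint arm with a two-finger parallel gripper is mounted at the origin on the work surface. World frame = base frame: x ahead of the robot, y to its left, z up, the work surface at z = 0. Lengths are in m, angles in rad, forces in N, time in s.
With the tool pointing down it reaches from about 0.35 to 0.875 m from the base axis. Payload 15.5 kg.
Tool frame: the origin (TCP) lies between the finger pads; the fingertips stand 8 mm ahead of it and the grasp point (between the pads) lies 11 mm behind it; z points along the fingers, y is the line along which they close (so a half turn about z gives the same grasp; the last joint's range is limited). The gripper opens to 85 mm and grips with 20 to 120 N. Pads are 22 mm wide; open, the fingers measure 114 mm over their backs; the gripper's body (76 mm by 85 mm) begins 54 mm behind the grasp point. The pads swing forward as they close: fully open they stand 13 mm farther back than shut.
Start: joints at [1.036, 0.494, 1.345, -0, 1.302, -0.096], TCP at [0.266, 0.566, 0.204] pointing down, gripper open.
Joint ranges: [-2.91, 2.91], [-0.82, 2.16], [0.22, 2.67], [-1.22, 4.37], [0.12, 2.79], [-3.08, 3.08]. Speed limits (rad/s): [1.89, 1.89, 2.57, 3.01, 3.01, 3.01].

## Interface

Orientations are given as a unit quaternion [x, y, z, w].
In Python, from rig import * gives the robot as it stands.
- The arm moves only by the tool jog_arm, never from a script. Its argument "deltas" is a list of rows, each a list of 3 entries, a list of its own where there are three numbers: the closure, from 0 (fully open) to 1 (shut), then the shift along the tool's x, y, z in m, then the turn, a rotation vector about the tool's x, y, z in degrees. In form: [[fingers, [dx, dy, dz], [wx, wy, wz]], ...]. A call has 1 to 20 rows; each row shifts and turns the commanded pose from where the row before left it, along the tool's axes as they then stand; what a row does not reach is not made up. A row lasts 1/10 s, in which the tool goes at most 50 mm and 8.59 degrees, less where a joint would pass 70% of its speed; a pose out of reach is approached as far as the arm can. A call with a gripper value outside its range is refused whole. The fingers move at their own pace and stop on an object; the grip force is fixed at half the most. Time passes only in rows, so rows that do not move let the fingers close. It gives the time, the measured TCP pose, the force, the opening and the grip force at its end, in the units of the state.
- sense(): the state, without advancing time (a new reading comes with each control period).
- get_image(name): name is "side" or "top"; returns (picture, depth): 400x640x3 uint8, red, green, blue; 400x640 float32, m along the optical axis (not along the pixel's ray), 0 where there is no reading.
- camera_params(name): a dict with "fx", "fy", "cx", "cy" (pixels), "k1" (the pictures are not rectified: a ray, as slopes to the right and down, at radius r is drawn at 1 + k1 r^2 times it, then the intrinsics apply), "R" (3x3) and "t" (3): a world point X has camera coordinates R X + t. Camera axes: x right, y down, z forward; pixel columns grow to the right and rows downward; lengths in m; the calibration is good to about 2 mm. A picture is of the moment at which its call begins. camera_params takes no time and is no camera call.
- job_done(): hands the job in; it is judged then, once.
The state is a dict: "t": time; "qpos": joint angles; "joint_vel": joint speeds; "joint_torque": joint torques, N m; "position": TCP position; "ee_rot": TCP orientation; "ft_force": force on the tool from outside, world axes, zero at the start; "moment": the same for the moment, N m; "finger_gap": opening from 0.0 (shut) to 1.0 (fully open); "grip_force": force on a finger pad.
Only numpy, scipy, OpenCV 4.12 (cv2) and the standard library are available. Lean on these libraries where they do the work, as an engineer would, in place of code of your own. Each camera call takes 0.05 s, during which the arm holds its last target. There are 200 camera calls.

## Task

Lay out the left insole ready for gluing, each part flat on its pencil outline: the white cup centred on the heel with the cork disc that fits it snugly seated down inside, the teardrop pad on the forefoot, pointing to the heel, and the oval pad lengthwise on the inner side of the waist, between cup and teardrop. Leave the two other discs lying flat on the bench clear of both insoles, and do not disturb the glue bottle or the paste pot.

Things in the scene. Friction and masses are not known exactly. Their poses are not given: they have to be found in the camera images.
- left_insole: dark insole 250 x 95 mm, 5 mm thick, fixed on the bench, toes away from the robot; left or right of the other. Origin: underside, mid-length; x to the toes, y left, z up. Inner edge (hollow waist) on -y. Heel: narrow end. Pencil outlines (mm): 57 circle on the heel at (-86, 0); oval by the inner edge at (-12, -10), long axis x; teardrop on the forefoot, widest at (62, 2), point to the heel.
- right_insole: mirror image of the left insole: inner edge (hollow waist) on its +y side, outlines mirrored in y. Fixed beside the left one, toes away from the robot; stays bare. Same size, origin (underside, mid-length) and axes (x to the toes, y left, z up).
- heel_cup: a shallow round white plastic cup, open at the top: 15 mm high, 60 mm outside diameter at the rim and 57 mm at the foot, walls 4 mm, so 52 mm inside diameter at the rim narrowing to 49 mm at the floor; floor 3 mm thick. Origin: centre of its underside, z up.
- small_disc: a plain cork disc, 30 mm in diameter and 26 mm thick, edges slightly bevelled, standing flat. Origin: centre of its underside, z up. 
- medium_disc: a plain cork disc, 44 mm in diameter and 26 mm thick, edges slightly bevelled, standing flat. Origin: centre of its underside, z up. 
- large_disc: a plain cork disc, 58 mm in diameter and 26 mm thick, edges slightly bevelled, standing flat. Origin: centre of its underside, z up. 
- arch_pad: a firm beige oval pad (arch support), 64 mm long along its x, 22 mm wide with straight sides at the middle, 15 mm high with a bevelled top edge (sides upright to 12 mm). Origin: centre of its underside, z up. The same either way round.
- met_pad: a firm beige teardrop-shaped pad (forefoot support), 15 mm high with a bevelled top edge (sides upright to 12 mm). Origin: underside, at the middle of its widest part, which is 38 mm across in y with straight sides for 16 mm; along its x it reaches 32 mm to the narrow point (-x) and 19 mm to the blunt end (+x).
- glue_bottle: a blue spout bottle, 66 mm wide and 160 mm tall, standing free on the bench beyond the work. Origin: centre of its underside. Not needed; to be left standing where it is.
- paste_pot: a grey pot with a white cap, 72 mm wide and 60 mm tall, standing free on the bench beyond the insoles. Origin: centre of its underside. Not needed; to be left where it is.
Things that resemble listed ones, but are neither listed nor needed, are in the scene too. What is shaped like the arch_pad but black or blue is not meant.

How it is judged:
At the end, for the whole second after the job is handed in: On the left insole, flat and at rest: cup, oval and teardrop within 10 mm (lengthwise 12) of their outlines, pads within 0.3 rad, the teardrop's point to the heel; the medium disc upright in the cup, within 6 mm of its centre, down on its floor; the other two discs on the bench (x of heel_cup in the frame of left_insole between -0.098 and -0.074 m and y of heel_cup in the frame of left_insole between -0.01 and 0.01 m and z of heel_cup in the frame of left_insole between 0.002 and 0.008 m and angle between each of heel_cup, arch_pad, met_pad, medium_disc's own z axis and vertical below 0.12 rad and x of arch_pad in the frame of left_insole between -0.024 and 0 m and y of arch_pad in the frame of left_insole between -0.02 and 0 m and z of arch_pad in the frame of left_insole between 0.002 and 0.008 m and x of met_pad in the frame of left_insole between 0.05 and 0.074 m and y of met_pad in the frame of left_insole between -0.01 and 0.014 m and z of met_pad in the frame of left_insole between 0.002 and 0.008 m and angle between the x axis of each of arch_pad, met_pad and the x axis of left_insole, either way round below 0.3 rad and x of left_insole in the frame of met_pad below 0 m and horizontal distance between medium_disc and heel_cup below 0.006 m and z of medium_disc in the frame of heel_cup between 0.001 and 0.006 m and height (world z) of each of small_disc, large_disc below 0.003 m and linear speed of each of heel_cup, medium_disc, arch_pad, met_pad, small_disc, large_disc below 0.02 m/s); the robot touches nothing.
It fails at once if the glue bottle is moved more than 30 mm or tipped (distance of glue_bottle from where it was at the start of the episode above 0.03 m or angle between glue_bottle's own z axis and vertical above 0.3 rad).
It fails at once if the paste pot is moved more than 30 mm or tipped (distance of paste_pot from where it was at the start of the episode above 0.03 m or angle between paste_pot's own z axis and vertical above 0.3 rad).
It also fails if it takes over 96 s, if anything falls off the work surface, if the arm or the gripper's body presses on something with over 40 N, if the wrist force passes 120 N, or if a joint passes its speed limit or range.

## Working session

There is one attempt and no reset: what is moved stays moved. The work goes in short steps, Python scripts to look and compute and a tool call to move; the robot and the scene stay as the last step left them, time stands still between calls to the robot, and variables do not carry over. Pictures are saved under pics/ and viewed, at most 14 in all, crops included, and the job is handed in when it is done.

Besides the shell and the picture viewer there is one more tool, called after "Request:" as a command line: name --argument value ..., lists and objects as JSON in quotes. jog_arm: Moves the arm, as the interface text tells. Its arguments: {"type":"object","properties":{"deltas":{"type":"array","items":{"type":"array"}}},"required":["deltas"]}

```bash
mkdir -p pics; ls
python3 - <<'E'
from rig import *
import cv2,numpy as np
for n in("top","side"):
    im,d=get_image(n); np.savez(f"{n}0.npz",im=im,d=d)
    cv2.imwrite(f"pics/{n}0.png",im[:,:,::-1])
    p=camera_params(n); print(n,p)
s=sense();print({k:np.round(v,3) for k,v in s.items()})
E
```

```text
pics
top {'fx': 459.42642228682257, 'fy': 459.42642228682257, 'cx': 319.2776280081725, 'cy': 198.80207667141042, 'k1': -0.011843125732430385, 'R': array([[-0.01434843, -0.99985943, -0.00867373],
       [-0.99665496,  0.01499935, -0.08033629],
       [ 0.0804551 ,  0.00749201, -0.99673008]]), 't': array([0.01714571, 0.57696103, 1.17336616])}
side {'fx': 462.5966746306637, 'fy': 462.5966746306637, 'cx': 318.1439194398692, 'cy': 196.15057891004597, 'k1': -0.002917605827116385, 'R': array([[ 0.89114915, -0.45363953,  0.00802302],
       [-0.33894146, -0.67737838, -0.65289908],
       [ 0.30161545,  0.57911113, -0.75740242]]), 't': array([-0.51407489,  0.2367293 ,  1.14725402])}
{'t': np.float64(0.1), 'qpos': array([ 1.035,  0.494,  1.346, -0.   ,  1.303, -0.095]), 'joint_vel': array([ 0.002, -0.002, -0.002,  0.001,  0.002,  0.   ]), 'joint_torque': array([ 1.0000e-03, -8.8358e+01, -3.8456e+01, -0.0000e+00,  5.0000e-03,
        0.0000e+00]), 'position': array([0.266, 0.565, 0.203]), 'ee_rot': array([ 0.218,  0.976, -0.001, -0.   ]), 'ft_force': array([ 0.175,  0.305, -0.561]), 'moment': array([ 0.055,  0.033, -0.015]), 'grip_force': np.float64(0.0), 'finger_gap': np.float64(1.0)}
```

View pics/top0.png

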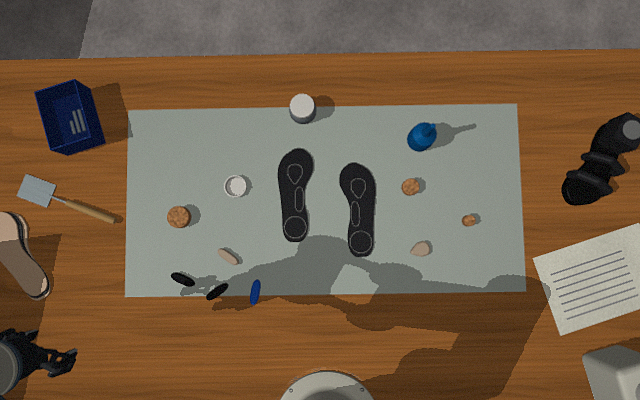

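View pics/side0.png

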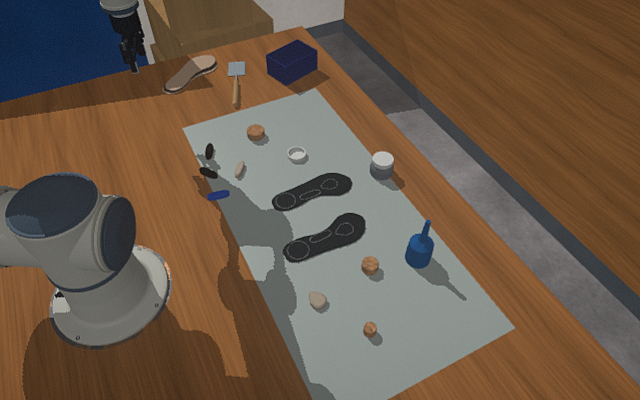

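The top view shows the insole at (295,195) with its oval outline on its right (‑y) side, so it is the left insole; the one at (358,210) is the right.

Look-alikes:
- **Oval:** beige at (228,256), which I choose. Black at (183,279) and (217,291) and blue at (255,291) are rejected.
- **Discs:** large (178,217), medium (410,186), chosen, and small (470,220).
- **Cup:** (235,186), not the white-capped pot at (302,108).
- **Teardrop:** (421,248).

```bash
cat > h.py <<'E'
import numpy as np,cv2
from rig import *
def ray(n,px):
    p=camera_params(n); K=np.array([[p['fx'],0,p['cx']],[0,p['fy'],p['cy']],[0,0,1.]])
    u=cv2.undistortPoints(np.float64(px).reshape(-1,1,2),K,np.array([p['k1'],0,0,0.])).reshape(-1,2)
    d=np.c_[u,np.ones(len(u))]@p['R']; return -p['R'].T@p['t'],d
def onplane(n,px,z):
    c,d=ray(n,px); return (c+d*((z-c[2])/d[:,2])[:,None])[:,:2]
def mask(im,kind):
    h=cv2.cvtColor(im,cv2.COLOR_RGB2HSV); H,S,V=[h[...,i].astype(int) for i in range(3)]
    r,g,b=[im[...,i].astype(int) for i in range(3)]
    m={'warm':(r-b>18),'dark':(V<75),'white':(V>185)}[kind]
    return m.astype(np.uint8)*255
def blob(m,px,rad=30):
    w=np.zeros_like(m);cv2.circle(w,tuple(px),rad,255,-1);m=m&w
    c,_=cv2.findContours(m,cv2.RETR_EXTERNAL,cv2.CHAIN_APPROX_NONE)
    return max(c,key=cv2.contourArea)
def centre(pts):
    c=cv2.convexHull(np.float32(pts*1000)); M=cv2.moments(c)
    (x,y),(a,b),t=cv2.minAreaRect(c)
    return np.array([M['m10'],M['m01']])/M['m00'],(x,y),(a,b),t,cv2.contourArea(c)
E
python3 - <<'E'
from h import *
im=np.load('top0.npz')['im'];vis=im.copy()
for nm,k,px,z,r in [('large','warm',(178,217),.026,22),('medium','warm',(410,186),.026,20),('small','warm',(470,220),.026,20),('arch','warm',(228,256),.012,22),('met','warm',(421,248),.012,22),('cup','white',(235,186),.015,20),('L','dark',(295,190),.005,55),('R','dark',(358,210),.005,55)]:
    m=mask(im,k)
    if nm=='R': m[:, :335]=0
    if nm=='L': m[:, 322:]=0; m[243:]=0
    if nm=='R': m[258:]=0
    c=blob(m,px,r); cv2.drawContours(vis,[c],-1,(255,0,0),1)
    w=onplane(n:='top',c.reshape(-1,2).astype(float),z); o=centre(w)
    print(nm,*[np.round(v,1) for v in o])
crop=lambda a,b,c,d:cv2.resize(vis[b:d,a:c],None,fx=4,fy=4,interpolation=cv2.INTER_NEAREST)
A=crop(155,140,330,275)[:, :, ::-1];B=crop(330,140,490,275)[:,:,::-1]
cv2.imwrite('pics/A.png',A);cv2.imwrite('pics/B.png',B)
E
```

```text
large [535.8 375.5] [536.3 375.4] [60.5 54.6] 89.2 2769.8
medium [ 605.5 -227.9] [ 604.9 -228.4] [43.9 46.5] 43.6 1611.0
small [ 515.3 -375.8] [ 514.9 -376.2] [33.9 28.4] 89.1 784.6
arch [430.7 250.3] [430.5 250.5] [63.2 22.2] 57.7 1139.4
met [ 443.2 -252.3] [ 441.1 -252.2] [40.1 46.3] 43.7 1408.0
cup [614.1 222.9] [612.3 223.6] [39.7 42.4] 89.1 1328.1
L [596.5  72.1] [592.   71.9] [ 93.2 247.3] 89.2 18590.8
R [555.1 -93.7] [ 550.9 -100. ] [248.6  93.3] 7.1 18606.0
```

View pics/A.png

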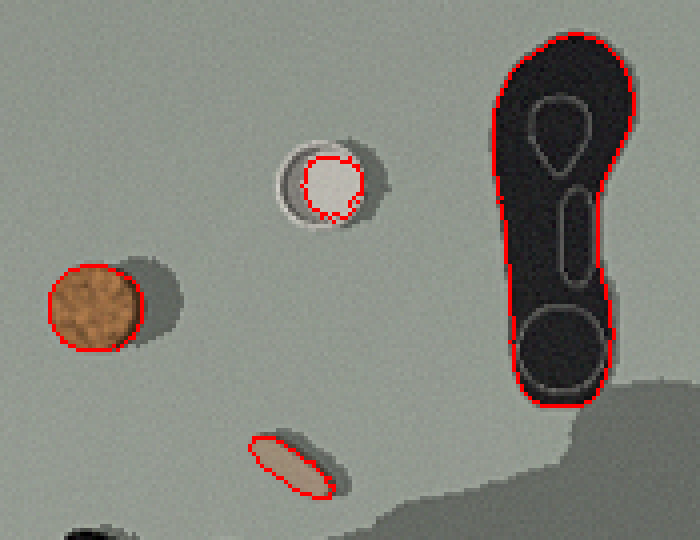

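View pics/B.png

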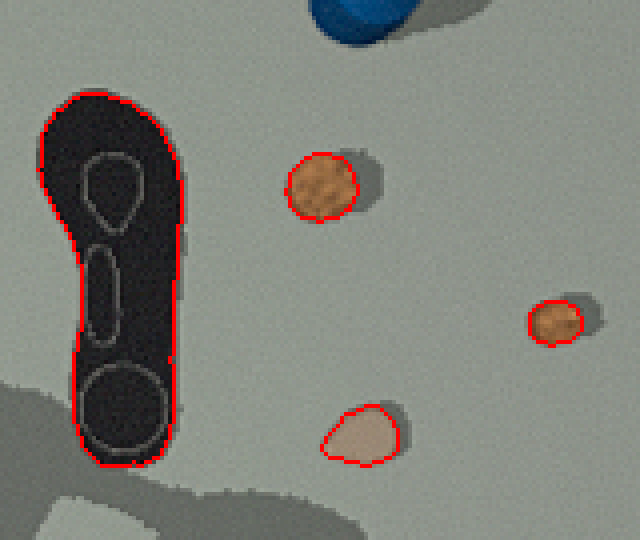

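The crops confirm the choices: cup at (235,186), large disc left, beige oval pad pointing up-left to down-right, and teardrop with its tip to the left. Next I measure the outlines, cup and teardrop more finely.

Run:
```python
from h import *
im=np.load('top0.npz')['im'];V=im.max(2)
# cup
m=((cv2.GaussianBlur(V,(3,3),0)>172)*255).astype(np.uint8);w=np.zeros_like(m);cv2.circle(w,(235,186),17,255,-1)
p=np.argwhere(m&w)[:,::-1].astype(float); (c,r)=cv2.minEnclosingCircle(np.float32(onplane('top',p,.015)*1000));print('cup',c,r)
# left insole
mk=mask(im,'dark');mk[:,322:]=0;mk[243:]=0
c=blob(mk,(295,190),55);f=np.zeros_like(V);cv2.drawContours(f,[c],-1,255,-1);f=cv2.erode(f,np.ones((3,3)))
g=((V>58)*255).astype(np.uint8)&f
for nm,y0,y1 in(('tear',160,186),('oval',185,214),('circ',213,241)):
    q=np.argwhere(g)[:,::-1];q=q[(q[:,1]>=y0)&(q[:,1]<=y1)&(q[:,0]>284)]
    o=np.zeros_like(g);o[q[:,1],q[:,0]]=255;n,l,s,_=cv2.connectedComponentsWithStats(o);k=1+s[1:,4].argmax()
    q=np.argwhere(l==k)[:,::-1];wd=onplane('top',q.astype(float),.005)*1000
    print(nm,s[k],[np.round(v,1) for v in centre(wd/1000)],wd.min(0).round(1),wd.max(0).round(1))
wd=onplane('top',c.reshape(-1,2).astype(float),.005)*1000;print('L ext',wd.min(0),wd.max(0))
for nm,px in(('met',(421,248)),('arch',(228,256))):
    c=blob(mask(im,'warm'),px,22);w=cv2.convexHull(np.float32(onplane('top',c.reshape(-1,2).astype(float),.012)*1000));M=cv2.moments(w)
    ce=np.array([M['m10'],M['m01']])/M['m00'];a=.5*np.arctan2(2*M['mu11'],M['mu20']-M['mu02']);u=np.array([np.cos(a),np.sin(a)])
    pr=(w.reshape(-1,2)-ce)@u;print(nm,ce,np.degrees(a),pr.min(),pr.max())
```

```text
cup (615.014892578125, 231.51416015625) 28.17819595336914
tear [287 164  16  20  60] [array([649.6,  73.6]), array([647.1,  73.7]), array([39.9, 50.9]), np.float64(89.1), np.float64(1603.6)] [621.6  53.6] [672.7  93.7]
oval [295 186   9  26  62] [array([579.7,  62.5]), array([580.3,  62.4]), array([21.2, 66.4]), np.float64(89.4), np.float64(1264.7)] [547.1  51.6] [613.5  73.3]
circ [285 216  22  23  80] [array([505.7,  73.6]), array([505.2,  72.5]), array([55.3, 57.9]), np.float64(89.5), np.float64(2642.4)] [476.2  44.8] [534.2 100.2]
L ext [468.21059744  24.13808428] [715.58890918 117.75361318]
met [ 443.16726348 -252.25356109] -75.92529003103112 -27.95769482499302 23.340162348401922
arch [430.6810007  250.30869398] 56.316177545993106 -31.59150313741572 31.742193287052984
```

Request:
jog_arm --deltas '[[0, [0, 0, 0], [0, 0, -8.4]], [0, [0, 0, 0], [0, 0, -8.4]], [0, [0, 0, 0], [0, 0, -8.4]], [0, [-0.029, -0.028, 0.008], [0, 0, 0]], [0, [-0.029, -0.028, 0.008], [0, 0, 0]], [0, [-0.029, -0.028, 0.008], [0, 0, 0]], [0, [-0.029, -0.028, 0.008], [0, 0, 0]], [0, [-0.029, -0.028, 0.008], [0, 0, 0]], [0, [-0.029, -0.028, 0.008], [0, 0, 0]], [0, [-0.029, -0.028, 0.008], [0, 0, 0]], [0, [-0.029, -0.028, 0.008], [0, 0, 0]], [0, [-0.029, -0.028, 0.008], [0, 0, 0]], [0, [-0.029, -0.028, 0.008], [0, 0, 0]], [0, [-0.029, -0.028, 0.008], [0, 0, 0]], [0, [-0.029, -0.028, 0.008], [0, 0, 0]], [0, [0, 0, 0], [0, 0, 0]], [0, [0, 0, 0], [0, 0, 0]]]'

```text
t: 1.8
position: [0.6142, 0.2287, 0.1071]
ee_rot: [0.001, 1.0, -0.0, -0.001]
ft_force: [-0.3, 1.3, -0.4]
finger_gap: 1.003
grip_force: 0.0
```

```bash
cat >> h.py <<'E'
from scipy.spatial.transform import Rotation as Ro
def st():
    s=sense();R=Ro.from_quat(s['ee_rot']).as_matrix()
    print('t',round(float(s['t']),2),'pos',np.round(np.array(s['position'])*1000,1),'phi',round(np.degrees(np.arctan2(R[1,1],R[0,1])),2),'z',np.round(R[:,2],3),'gap',round(float(s['finger_gap'])*85,1),'grip',s['grip_force'].round(1),'F',np.round(s['ft_force'],1));return s,R
E
python3 -c "
from h import *
s,R=st()
print('bottle',onplane('side',[[415,265]],0),'pot',onplane('side',[[381,178]],0))
print('tool delta',R.T@(np.array([.6145,.2295,.1])-s['position']))"
```

```text
Traceback (most recent call last):
  File "h.py", line 25, in st
    print('t',round(float(s['t']),2),'pos',np.round(np.array(s['position'])*1000,1),'phi',round(np.degrees(np.arctan2(R[1,1],R[0,1])),2),'z',np.round(R[:,2],3),'gap',round(float(s['finger_gap'])*85,1),'grip',s['grip_force'].round(1),'F',np.round(s['ft_force'],1));return s,R
                                                                                                                                                                                                                ^^^^^^^^^^^^^^^^^^^^^
AttributeError: 'float' object has no attribute 'round'
```

Request:
jog_arm --deltas '[[0, [0, 0, 0.008], [0, 0, 8.18]], [0, [0, 0, 0.008], [0, 0, 8.18]], [0, [0, 0, 0.008], [0, 0, 8.18]], [0, [0, 0, 0.008], [0, 0, 8.18]], [0, [0, 0, 0.008], [0, 0, 8.18]], [0, [0, 0, 0.008], [0, 0, 8.18]], [0, [0, 0, 0.008], [0, 0, 8.18]], [0, [0, 0, 0.008], [0, 0, 8.18]], [0, [0, 0, 0.008], [0, 0, 8.18]], [0, [0, 0, 0.008], [0, 0, 8.18]], [0, [0, 0, 0.008], [0, 0, 8.2]], [0, [0, 0, 0.008], [0, 0, 0]], [0.5, [0, 0, 0], [0, 0, 0]], [0.5, [0, 0, 0], [0, 0, 0]], [0.5, [0, 0, 0], [0, 0, 0]], [0.5, [0, 0, 0], [0, 0, 0]], [0.5, [0, 0, 0], [0, 0, 0]], [0.5, [0, 0, 0], [0, 0, 0]]]'

```text
t: 3.6
position: [0.6142, 0.2295, 0.012]
ee_rot: [0.707, 0.707, 0.0, 0.0]
ft_force: [0.6, -1.0, 0.2]
finger_gap: 0.497
grip_force: 0.0
```

```bash
sed -i "s/s\['grip_force'\].round(1)/s['grip_force']/" h.py
python3 - <<'E'
from h import *
s,R=st()
im,d=get_image('side')
cv2.imwrite('pics/s1.png',cv2.resize(im[60:240,200:420],None,fx=3,fy=3)[:,:,::-1])
E
```

```text
t 3.6 pos [614.2 229.5  12. ] phi 0.02 z [ 0.  0. -1.] gap 42.2 grip 0.0 F [ 0.6 -1.   0.2]
```

View pics/s1.png

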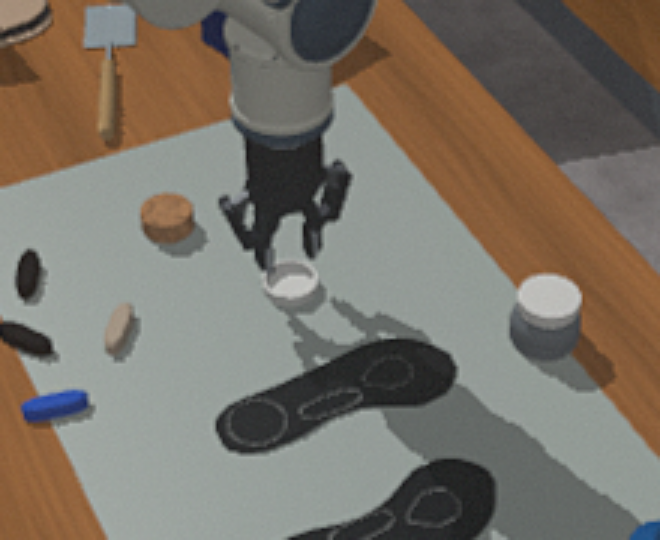

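The fingers stand at crop (265,260) and (312,245), with the cup at (290,282) in front of or below them. I check the cup's position from the side ray.

Run:
```python
from h import *
p=camera_params('side')
for P in ([.6142,.2295,.004],[.6142,.2295,.015],[.6142,.2295,.03],[.593,.2295,.01],[.635,.2295,.01]):
    c=p['R']@np.array(P)+p['t']; u=np.array([p['fx']*c[0]/c[2]+p['cx'],p['fy']*c[1]/c[2]+p['cy']]); print(P,u,(u-[200,60])*3)
print('cup rim (side)',onplane('side',[[200+290/3,60+280/3]],.015), 'side0', onplane('side',[[297.5,154]],.015))
im,d=get_image('top');cv2.imwrite('pics/t1.png',cv2.resize(im[150:225,190:280],None,fx=6,fy=6)[:,:,::-1])
```

```text
[0.6142, 0.2295, 0.004] [295.74476894 155.17989561] [287.23430682 285.53968684]
[0.6142, 0.2295, 0.015] [295.64450339 152.6602714 ] [286.93351017 277.98081419]
[0.6142, 0.2295, 0.03] [295.50591136 149.17752144] [286.51773409 267.53256431]
[0.593, 0.2295, 0.01] [289.57002694 155.91273653] [268.71008082 287.7382096 ]
[0.635, 0.2295, 0.01] [301.64298485 151.76306227] [304.92895455 275.2891868 ]
cup rim (side) [[0.61577996 0.22532736]] side0 [[0.6168378 0.2214491]]
```

View pics/t1.png

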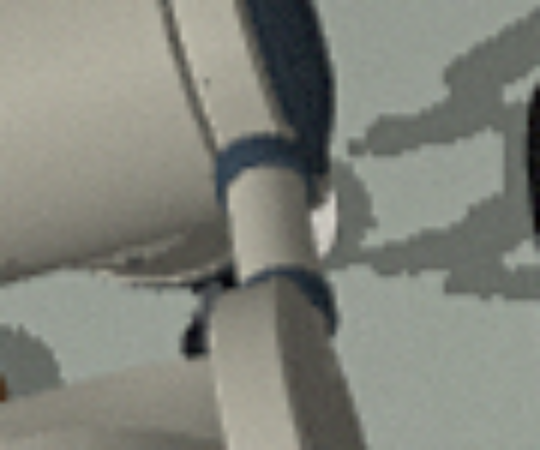

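Run:
```python
from h import *
im,d=get_image('side');p=camera_params('side')
v,u=np.mgrid[120:172,270:325];px=np.c_[u.ravel(),v.ravel()].astype(float)
c,r=ray('side',px);z=d[120:172,270:325].ravel();P=c+r*z[:,None]
g=im[120:172,270:325].max(2).ravel();k=(z>0)&(P[:,2]>.02-.01)&(P[:,2]<.12)&(abs(P[:,0]-.614)<.09)&(abs(P[:,1]-.23)<.09)
for lo,hi in((560,614),(614,680)):
    q=P[k&(P[:,0]*1000>lo)&(P[:,0]*1000<hi)]*1000; q=q[q[:,2].argsort()]
    print(q[:40:3].round(0).tolist()); q=q[q[:,2]>25];print(q[:12].round(0).tolist())
```

```text
[[603.0, 204.0, 10.0], [596.0, 217.0, 11.0], [598.0, 245.0, 11.0], [610.0, 203.0, 12.0], [592.0, 240.0, 14.0], [590.0, 211.0, 14.0], [613.0, 253.0, 15.0], [597.0, 204.0, 17.0], [586.0, 222.0, 45.0], [593.0, 216.0, 46.0], [581.0, 233.0, 50.0], [582.0, 219.0, 53.0], [587.0, 215.0, 54.0], [593.0, 216.0, 55.0]]
[[588.0, 219.0, 43.0], [586.0, 222.0, 45.0], [588.0, 221.0, 45.0], [591.0, 219.0, 46.0], [593.0, 216.0, 46.0], [588.0, 213.0, 48.0], [586.0, 223.0, 48.0], [581.0, 233.0, 50.0], [593.0, 215.0, 52.0], [581.0, 225.0, 52.0], [582.0, 219.0, 53.0], [589.0, 220.0, 54.0]]
[[628.0, 257.0, 10.0], [614.0, 198.0, 10.0], [641.0, 239.0, 11.0], [635.0, 241.0, 12.0], [642.0, 242.0, 13.0], [630.0, 202.0, 13.0], [641.0, 246.0, 14.0], [622.0, 200.0, 14.0], [614.0, 198.0, 14.0], [642.0, 219.0, 15.0], [632.0, 249.0, 16.0], [623.0, 202.0, 16.0], [636.0, 207.0, 19.0], [637.0, 230.0, 42.0]]
[[637.0, 222.0, 40.0], [642.0, 219.0, 40.0], [637.0, 230.0, 42.0], [639.0, 233.0, 43.0], [637.0, 223.0, 43.0], [637.0, 215.0, 46.0], [638.0, 238.0, 47.0], [636.0, 234.0, 48.0], [640.0, 215.0, 49.0], [647.0, 221.0, 50.0], [636.0, 221.0, 50.0], [637.0, 215.0, 51.0]]
```

Depth shows the fingertips at z≈41 mm while the reported TCP is 12 mm. The tips therefore sit about 29 mm behind the reported TCP at this opening, instead of 8 mm ahead of it. I open, go lower and check again.

Request:
jog_arm --deltas '[[0, [0, 0, 0], [0, 0, 0]], [0, [0, 0, 0], [0, 0, 0]], [0, [0, 0, 0], [0, 0, 0]], [0, [0, 0, 0], [0, 0, 0]], [0, [0, 0, 0], [0, 0, 0]], [0, [0, 0, 0.006], [0, 0, 0]], [0, [0, 0, 0.006], [0, 0, 0]], [0, [0, 0, 0.006], [0, 0, 0]], [0, [0, 0, 0.006], [0, 0, 0]], [0, [0, 0, 0.006], [0, 0, 0]], [0, [0, 0, 0.004], [0, 0, 0]], [0, [0, 0, 0], [0, 0, 0]]]'

```text
t: 4.95
position: [0.6137, 0.2294, -0.023]
ee_rot: [0.707, 0.707, -0.0, -0.0]
ft_force: [0.1, 0.0, -0.2]
finger_gap: 0.998
grip_force: 0.0
```

```bash
cat >> h.py <<'E'
def fing(X,Y,lo=.02,rad=.07):
    im,d=get_image('side');c=camera_params('side');v,u=np.mgrid[0:400,0:640]
    o,r=ray('side',np.c_[u.ravel(),v.ravel()]);P=o+r*d.ravel()[:,None]
    g=im.max(2).ravel();k=(d.ravel()>0)&(g<70)&(abs(P[:,0]-X)<rad)&(abs(P[:,1]-Y)<rad)&(P[:,2]>lo)&(P[:,2]<.15)
    q=P[k]*1000
    for a in(q[q[:,0]<X*1000],q[q[:,0]>=X*1000]): print(a[a[:,2].argsort()][:10].round(0).tolist())
    return im
E
python3 - <<'E'
from h import *
st();fing(.614,.226,.005)
E
```

```text
t 4.95 pos [613.7 229.4 -23. ] phi 0.0 z [-0.001 -0.    -1.   ] gap 84.9 grip 0.0 F [ 0.1  0.  -0.2]
[[563.0, 218.0, 28.0], [565.0, 222.0, 29.0], [559.0, 216.0, 31.0], [558.0, 230.0, 33.0], [560.0, 219.0, 33.0], [564.0, 220.0, 35.0], [561.0, 220.0, 36.0], [558.0, 220.0, 38.0], [558.0, 229.0, 38.0], [565.0, 221.0, 38.0]]
[[657.0, 228.0, 23.0], [658.0, 223.0, 23.0], [660.0, 221.0, 23.0], [658.0, 231.0, 24.0], [658.0, 224.0, 25.0], [656.0, 233.0, 27.0], [659.0, 231.0, 28.0], [659.0, 225.0, 29.0], [657.0, 236.0, 29.0], [667.0, 220.0, 29.0]]
```

Request:
jog_arm --deltas '[[0, [0, 0, 0.004], [0, 0, 0]], [0, [0, 0, 0.004], [0, 0, 0]], [0.5, [0, 0, 0], [0, 0, 0]], [0.5, [0, 0, 0], [0, 0, 0]], [0.5, [0, 0, 0], [0, 0, 0]], [0.5, [0, 0, 0], [0, 0, 0]], [0.5, [0, 0, 0], [0, 0, 0]]]'

```text
t: 5.7
position: [0.6141, 0.2295, -0.0294]
ee_rot: [0.707, 0.707, 0.0, 0.0]
ft_force: [-3.6, -1.4, 11.2]
finger_gap: 0.674
grip_force: 61.6
```

Run:
```python
from h import *
st();fing(.614,.226,.003)
```

```text
t 5.7 pos [614.1 229.5 -29.4] phi -0.0 z [ 0.  0. -1.] gap 57.3 grip 61.561893029138446 F [-3.6 -1.4 11.2]
[[576.0, 219.0, 14.0], [573.0, 228.0, 15.0], [577.0, 220.0, 16.0], [574.0, 221.0, 17.0], [573.0, 227.0, 21.0], [574.0, 220.0, 22.0], [576.0, 218.0, 22.0], [573.0, 225.0, 26.0], [578.0, 221.0, 28.0], [574.0, 228.0, 28.0]]
[[643.0, 215.0, 9.0], [643.0, 215.0, 13.0], [653.0, 219.0, 14.0], [644.0, 217.0, 16.0], [643.0, 228.0, 20.0], [652.0, 218.0, 20.0], [645.0, 232.0, 20.0], [643.0, 221.0, 22.0], [653.0, 220.0, 22.0], [642.0, 213.0, 24.0]]
```

Request:
jog_arm --deltas '[[0, [0, 0, -0.002], [0, 0, 0]], [0, [0, 0, -0.001], [0, 0, 0]], [0, [0, 0, 0], [0, 0, 0]], [0, [0, 0, 0], [0, 0, 0]], [0, [0, 0, 0], [0, 0, -8.2]], [0, [0, 0, 0], [0, 0, -8.18]], [0, [0, 0, 0], [0, 0, -8.18]], [0, [0, 0, 0], [0, 0, -8.18]], [0, [0, 0, 0], [0, 0, -8.18]], [0, [0, 0, 0], [0, 0, -8.18]], [0, [0, 0, 0], [0, 0, -8.18]], [0, [0, 0, 0], [0, 0, -8.18]], [0, [0, 0, 0], [0, 0, -8.18]], [0, [0, 0, 0], [0, 0, -8.18]], [0, [0, 0, 0], [0, 0, -8.18]], [0.5, [0, 0, 0], [0, 0, 0]], [0.5, [0, 0, 0], [0, 0, 0]], [0.5, [0, 0, 0], [0, 0, 0]], [0.5, [0, 0, 0], [0, 0, 0]], [0.5, [0, 0, 0], [0, 0, 0]]]'

```text
t: 7.75
position: [0.6141, 0.2295, -0.0267]
ee_rot: [0.002, 1.0, 0.0, 0.0]
ft_force: [-2.8, -0.3, 11.4]
finger_gap: 0.654
grip_force: 62.8
```

Request:
jog_arm --deltas '[[0.5, [0, 0, -0.005], [0, 0, 0]], [0.5, [0, 0, -0.01], [0, 0, 0]], [0.5, [0, 0, -0.02], [0, 0, 0]], [0.5, [0, 0, -0.02], [0, 0, 0]], [0.5, [0, 0, -0.01], [0, 0, 0]], [0.5, [0, 0, 0], [0, 0, 0]]]'

```text
t: 8.35
position: [0.6151, 0.2298, 0.0395]
ee_rot: [0.0, 1.0, 0.0, 0.001]
ft_force: [0.4, 0.1, -0.9]
finger_gap: 0.653
grip_force: 63.9
```

Run:
```python
from h import *
st();im=fing(.614,.226,.02)
cv2.imwrite('pics/s2.png',cv2.resize(im[90:190,250:350],None,fx=5,fy=5)[:,:,::-1])
```

```text
t 8.35 pos [615.1 229.8  39.5] phi 89.95 z [ 0.003  0.001 -1.   ] gap 55.5 grip 63.88572084833868 F [ 0.4  0.1 -0.9]
[[609.0, 191.0, 78.0], [611.0, 194.0, 78.0], [610.0, 257.0, 84.0], [610.0, 186.0, 85.0], [605.0, 252.0, 86.0], [614.0, 187.0, 88.0], [609.0, 189.0, 88.0], [612.0, 252.0, 88.0], [613.0, 256.0, 88.0], [610.0, 257.0, 89.0]]
[[615.0, 189.0, 81.0], [617.0, 186.0, 82.0], [616.0, 256.0, 83.0], [619.0, 189.0, 83.0], [621.0, 257.0, 84.0], [620.0, 186.0, 85.0], [617.0, 257.0, 86.0], [618.0, 189.0, 88.0], [617.0, 257.0, 90.0], [619.0, 184.0, 91.0]]
```

View pics/s2.png

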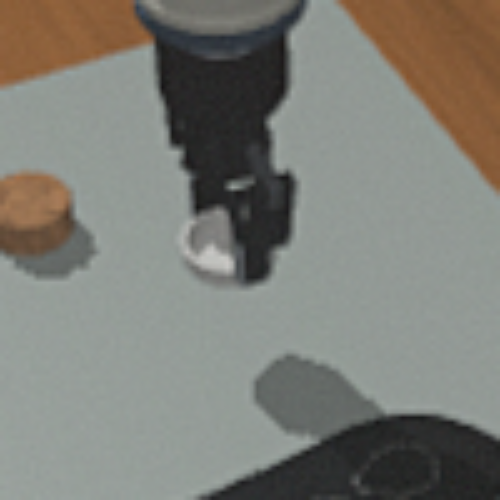

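Request:
jog_arm --deltas '[[0.5, [0.0182, -0.0262, 0], [0, 0, 0]], [0.5, [0.0182, -0.0262, 0], [0, 0, 0]], [0.5, [0.0182, -0.0262, 0], [0, 0, 0]], [0.5, [0.0182, -0.0262, 0], [0, 0, 0]], [0.5, [0.0182, -0.0262, 0], [0, 0, 0]], [0.5, [0.0182, -0.0262, 0], [0, 0, 0]], [0.5, [0, 0, 0.01], [0, 0, 0]], [0.5, [0, 0, 0.015], [0, 0, 0]], [0.5, [0, 0, 0.015], [0, 0, 0]], [0.5, [0, 0, 0.01], [0, 0, 0]], [0.5, [0, 0, 0], [0, 0, 0]], [0.5, [0, 0, 0], [0, 0, 0]]]'

```text
t: 9.6
position: [0.5048, 0.0725, -0.0124]
ee_rot: [-0.0, 1.0, 0.0, -0.0]
ft_force: [0.9, -0.2, -0.8]
finger_gap: 0.656
grip_force: 63.9
```

Request:
jog_arm --deltas '[[0.5, [-0.001, 0, 0.004], [0, 0, 0]], [0.5, [0, 0, 0.003], [0, 0, 0]], [0.5, [0, 0, 0.001], [0, 0, 0]], [0.5, [0, 0, 0.001], [0, 0, 0]], [0.5, [0, 0, 0], [0, 0, 0]]]'

```text
t: 10.1
position: [0.5059, 0.0723, -0.0212]
ee_rot: [0.0, 1.0, 0.0, -0.0]
ft_force: [-0.4, -0.6, -0.7]
finger_gap: 0.654
grip_force: 63.9
```

Request:
jog_arm --deltas '[[0.5, [0, 0, 0.001], [0, 0, 0]], [0.5, [0, 0, 0], [0, 0, 0]]]'

```text
t: 10.3
position: [0.506, 0.0723, -0.0216]
ee_rot: [-0.0, 1.0, 0.0, 0.0]
ft_force: [-2.1, 0.3, 12.8]
finger_gap: 0.652
grip_force: 65.2
```

Request:
jog_arm --deltas '[[0, [0, 0, 0], [0, 0, 0]], [0, [0, 0, 0], [0, 0, 0]], [0, [0, 0, 0], [0, 0, 0]], [0, [0, 0, -0.01], [0, 0, 0]], [0, [0, 0, -0.03], [0, 0, 0]], [0, [0, 0, -0.04], [0, 0, 0]], [0, [0.0151, 0.0356, 0], [0, 0, 0]], [0, [0.0151, 0.0356, 0], [0, 0, 0]], [0, [0.0151, 0.0356, 0], [0, 0, 0]], [0, [0.0151, 0.0356, 0], [0, 0, 0]], [0, [0.0151, 0.0356, 0], [0, 0, 0]], [0, [0, 0, 0.005], [0, 0, -8.04]], [0, [0, 0, 0.005], [0, 0, -8.04]], [0, [0, 0, 0.005], [0, 0, -8.04]], [0, [0, 0, 0.005], [0, 0, -8.04]], [0, [0, 0, 0.005], [0, 0, -8.04]], [0, [0, 0, 0.005], [0, 0, -8.04]], [0, [0, 0, 0.005], [0, 0, -8.04]], [0, [0, 0, 0], [0, 0, 0]]]'

```text
t: 12.2
position: [0.4302, 0.2502, 0.0229]
ee_rot: [-0.473, 0.881, 0.0, -0.0]
ft_force: [0.5, 0.2, -0.2]
finger_gap: 1.004
grip_force: 0.0
```

Run:
```python
from h import *
s,R=st();print(R.T@(np.array([.4307,.2503,-.02])-s['position']))
im,d=get_image('top');cv2.imwrite('pics/t2.png',im[:,:,::-1]);np.savez('top2.npz',im=im)
V=im.max(2)
m=((cv2.GaussianBlur(V,(3,3),0)>130)*255).astype(np.uint8);w=np.zeros_like(m);cv2.circle(w,(296,228),15,255,-1)
p=np.argwhere(m&w)[:,::-1].astype(float); print('cup',cv2.minEnclosingCircle(np.float32(onplane('top',p,.02)*1000)))
cv2.imwrite('pics/c2.png',cv2.resize(im[150:260,195:330],None,fx=4,fy=4)[:,:,::-1])
```

```text
t 12.2 pos [430.2 250.2  22.9] phi 146.44 z [-0. -0. -1.] gap 85.3 grip 0.0 F [ 0.5  0.2 -0.2]
[-0.00037046 -0.00040406  0.04289191]
cup ((511.3966064453125, 72.8921127319336), 23.388330459594727)
```

View pics/c2.png

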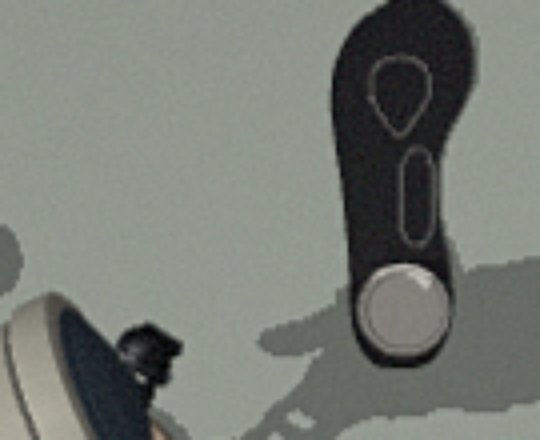

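The crop shows the cup sitting right on the heel outline, centred at crop (404,309). Next is the arch pad.

Request:
jog_arm --deltas '[[0, [0, 0, 0.01], [0, 0, 0]], [0, [0, 0, 0.01], [0, 0, 0]], [0, [0, 0, 0.01], [0, 0, 0]], [0, [0, 0, 0.008], [0, 0, 0]], [0, [0, 0, 0.005], [0, 0, 0]], [0.9, [0, 0, 0], [0, 0, 0]], [0.9, [0, 0, 0], [0, 0, 0]], [0.9, [0, 0, 0], [0, 0, 0]], [0.9, [0, 0, 0], [0, 0, 0]], [0.9, [0, 0, 0], [0, 0, 0]], [0.9, [0, 0, 0], [0, 0, 0]], [0.9, [0, 0, 0], [0, 0, 0]], [0.9, [0, 0, 0], [0, 0, 0]]]'

```text
t: 13.55
position: [0.4306, 0.2504, -0.0196]
ee_rot: [-0.472, 0.882, -0.0, 0.0]
ft_force: [-1.4, -0.7, 9.9]
finger_gap: 0.231
grip_force: 58.3
```

Request:
jog_arm --deltas '[[0.9, [0, 0, -0.01], [0, 0, 0]], [0.9, [0, 0, -0.03], [0, 0, 0]], [0.9, [0, 0, -0.03], [0, 0, 0]], [0.9, [0, 0, 0], [0, 0, 8.06]], [0.9, [0, 0, 0], [0, 0, 8.06]], [0.9, [0, 0, 0], [0, 0, 8.06]], [0.9, [0, 0, 0], [0, 0, 8.06]], [0.9, [0, 0, 0], [0, 0, 8.06]], [0.9, [0, 0, 0], [0, 0, 8.06]], [0.9, [0, 0, 0], [0, 0, 8.06]], [0.9, [-0.0249, -0.0313, 0], [0, 0, 0]], [0.9, [-0.0249, -0.0313, 0], [0, 0, 0]], [0.9, [-0.0249, -0.0313, 0], [0, 0, 0]], [0.9, [-0.0249, -0.0313, 0], [0, 0, 0]], [0.9, [-0.0249, -0.0313, 0], [0, 0, 0]], [0.9, [-0.0249, -0.0313, 0], [0, 0, 0]], [0.9, [0, 0, 0.02], [0, 0, 0]], [0.9, [0, 0, 0.02], [0, 0, 0]], [0.9, [0, 0, 0.015], [0, 0, 0]], [0.9, [0, 0, 0], [0, 0, 0]]]'

```text
t: 15.55
position: [0.5782, 0.0621, -0.0063]
ee_rot: [0.001, 1.0, -0.0, -0.001]
ft_force: [0.4, 0.6, -0.6]
finger_gap: 0.23
grip_force: 59.1
```

Run:
```python
from h import *
st()
im,d=get_image('side');cv2.imwrite('pics/s3.png',cv2.resize(im[150:240,260:370],None,fx=5,fy=5)[:,:,::-1])
```

```text
t 15.55 pos [578.2  62.1  -6.3] phi 89.85 z [-0.003  0.    -1.   ] gap 19.6 grip 59.12433691788465 F [ 0.4  0.6 -0.6]
```

View pics/s3.png

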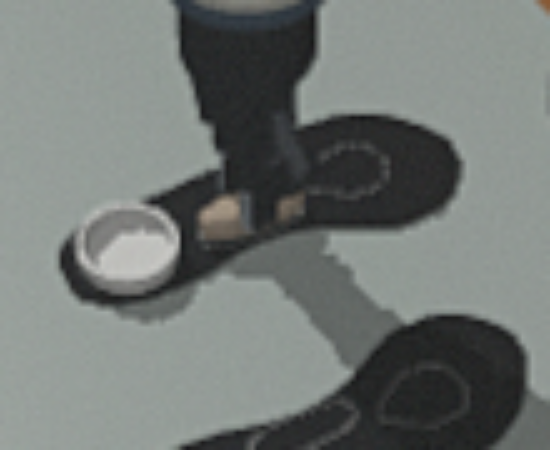

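The beige pad is held level, lengthwise just above its outline, between cup and teardrop outline. I lower it.

Request:
jog_arm --deltas '[[0.9, [-0.0015, 0, 0.004], [0, 0, 0]], [0.9, [0, 0, 0.003], [0, 0, 0]], [0.9, [0, 0, 0.0015], [0, 0, 0]], [0.9, [0, 0, 0.001], [0, 0, 0]], [0.9, [0, 0, 0], [0, 0, 0]]]'

```text
t: 16.1
position: [0.5809, 0.0622, -0.0146]
ee_rot: [0.001, 1.0, 0.0, 0.0]
ft_force: [-1.0, 0.7, 1.4]
finger_gap: 0.224
grip_force: 59.2
```

Request:
jog_arm --deltas '[[0, [0, 0, 0], [0, 0, 0]], [0, [0, 0, 0], [0, 0, 0]], [0, [0, 0, 0], [0, 0, 0]], [0, [0, 0, 0], [0, 0, 0]], [0, [0, 0, -0.02], [0, 0, 0]], [0, [0, 0, -0.03], [0, 0, 0]], [0, [0, 0, -0.03], [0, 0, 0]], [0, [-0.0032, -0.0364, 0], [0, 0, 0]], [0, [-0.0032, -0.0364, 0], [0, 0, 0]], [0, [-0.0032, -0.0364, 0], [0, 0, 0]], [0, [-0.0032, -0.0364, 0], [0, 0, 0]], [0, [-0.0032, -0.0364, 0], [0, 0, 0]], [0, [-0.0032, -0.0364, 0], [0, 0, 0]], [0, [-0.0032, -0.0364, 0], [0, 0, 0]], [0, [-0.0032, -0.0364, 0], [0, 0, 0]], [0, [0, 0, 0], [0, 0, 0]]]'

```text
t: 17.7
position: [0.6062, -0.2336, 0.0653]
ee_rot: [0.003, 1.0, -0.001, 0.001]
ft_force: [-0.1, 0.8, -0.6]
finger_gap: 1.0
grip_force: 0.0
```

Request:
jog_arm --deltas '[[0, [0, 0, 0], [0, 0, 8.18]], [0, [0, 0, 0], [0, 0, 8.18]], [0, [0, 0, 0], [0, 0, 8.18]], [0, [0, 0, 0], [0, 0, 8.18]], [0, [0, 0, 0], [0, 0, 8.18]], [0, [0, 0, 0], [0, 0, 8.18]], [0, [0, 0, 0], [0, 0, 8.18]], [0, [0, 0, 0], [0, 0, 8.18]], [0, [0, 0, 0], [0, 0, 8.18]], [0, [0, 0, 0], [0, 0, 8.18]], [0, [0, 0, 0], [0, 0, 8.2]], [0, [0, 0, 0], [0, 0, 0]]]'

```text
t: 18.9
position: [0.6056, -0.2286, 0.0652]
ee_rot: [0.709, 0.705, -0.0, -0.0]
ft_force: [-0.2, -0.1, 0.2]
finger_gap: 1.003
grip_force: 0.0
```

Run:
```python
from h import *
s,R=st();print(R.T@(np.array([.6065,-.2292,-.009])-s['position']))
im,d=get_image('top');c=blob(mask(im,'warm'),(299,199),20)
o=centre(onplane('top',c.reshape(-1,2).astype(float),.017));print('arch',o)
```

```text
t 18.9 pos [ 605.6 -228.6   65.2] phi -0.29 z [-0.  0. -1.] gap 85.2 grip 0.0 F [-0.2 -0.1  0.2]
[-0.00062544  0.00092499  0.07420696]
arch (array([581.67927157,  61.31542928]), (581.94287109375, 61.79143524169922), (20.97945785522461, 65.72911071777344), 89.34132385253906, 1150.877652570256)
```

Request:
jog_arm --deltas '[[0, [0, 0.001, 0.02], [0, 0, 0]], [0, [0, 0, 0.02], [0, 0, 0]], [0, [0, 0, 0.015], [0, 0, 0]], [0, [0, 0, 0.012], [0, 0, 0]], [0, [0, 0, 0.007], [0, 0, 0]], [0.7, [0, 0, 0], [0, 0, 0]], [0.7, [0, 0, 0], [0, 0, 0]], [0.7, [0, 0, 0], [0, 0, 0]], [0.7, [0, 0, 0], [0, 0, 0]], [0.7, [0, 0, 0], [0, 0, 0]], [0.7, [0, 0, 0], [0, 0, 0]]]'

```text
t: 20.05
position: [0.6072, -0.2293, -0.0073]
ee_rot: [0.708, 0.706, 0.0, 0.001]
ft_force: [-3.5, 1.1, 12.6]
finger_gap: 0.471
grip_force: 58.9
```

Request:
jog_arm --deltas '[[0, [0, 0, 0], [0, 0, 0]], [0, [0, 0, 0], [0, 0, 0]], [0, [0, 0, 0], [0, 0, 0]], [0, [0, 0, 0], [0, 0, -8.2]], [0, [0, 0, 0], [0, 0, -8.2]], [0, [0, 0, 0], [0, 0, -8.2]], [0, [0, 0, 0], [0, 0, -8.2]], [0, [0, 0, 0], [0, 0, -8.2]], [0, [0, 0, 0], [0, 0, -8.2]], [0, [0, 0, 0], [0, 0, -8.2]], [0, [0, 0, 0], [0, 0, -8.2]], [0, [0, 0, 0], [0, 0, -8.2]], [0, [0, 0, 0], [0, 0, -8.2]], [0, [0, 0, 0], [0, 0, -8.2]], [0.7, [0, 0, 0], [0, 0, 0]], [0.7, [0, 0, 0], [0, 0, 0]], [0.7, [0, 0, 0], [0, 0, 0]], [0.7, [0, 0, 0], [0, 0, 0]], [0.7, [0, 0, 0], [0, 0, 0]], [0.7, [0, 0, 0], [0, 0, 0]]]'

```text
t: 22.05
position: [0.6068, -0.2292, -0.0081]
ee_rot: [0.001, 1.0, -0.0, 0.0]
ft_force: [-3.1, 2.5, 11.3]
finger_gap: 0.468
grip_force: 59.0
```

Request:
jog_arm --deltas '[[0.7, [0, 0, -0.005], [0, 0, 0]], [0.7, [0, 0, -0.02], [0, 0, 0]], [0.7, [0, 0, -0.03], [0, 0, 0]], [0.7, [0, 0, -0.025], [0, 0, 0]], [0.7, [0, 0, 0], [0, 0, 0]]]'

```text
t: 22.55
position: [0.6087, -0.23, 0.0749]
ee_rot: [0.0, 1.0, -0.001, 0.002]
ft_force: [0.8, -0.4, -1.0]
finger_gap: 0.468
grip_force: 60.5
```

Run:
```python
from h import *
s,R=st();print(R.T@(np.array([.506,.0723,.06])-s['position']))
im,d=get_image('side');cv2.imwrite('pics/s4.png',cv2.resize(im[190:290,310:430],None,fx=5,fy=5)[:,:,::-1])
```

```text
t 22.55 pos [ 608.7 -230.    74.9] phi 89.97 z [ 0.005 -0.002 -1.   ] gap 39.8 grip 60.53627774119377 F [ 0.8 -0.4 -1. ]
[0.1029008  0.30227431 0.01368093]
```

View pics/s4.png

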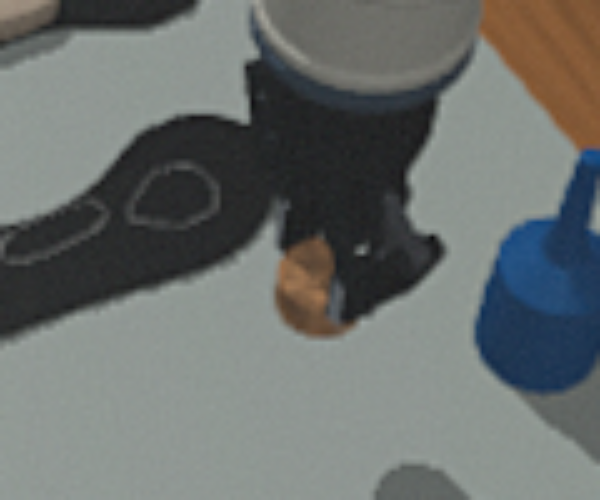

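Run:
```python
from h import *
p=camera_params('side')
def pr(P):
    c=p['R']@np.array(P)+p['t'];u=np.array([p['fx']*c[0]/c[2]+p['cx'],p['fy']*c[1]/c[2]+p['cy']]);return ((u-[310,190])*5).round(0)
for tipz in(.083,.090,.095,.1,.105): print(tipz,'pad edge',pr([.598,-.252,tipz]),pr([.620,-.252,tipz]))
print('disc bottom at same',[pr([.6087,-.252,z]) for z in(.083,.088)],'near-low',pr([.598,-.249,.083]))
c,r=np.array([.6087,-.230]),.022
th=np.linspace(0,6.28,60);b=np.array([pr([c[0]+r*np.cos(t),c[1]+r*np.sin(t),.083]) for t in th]);print('disc bottom ellipse lowest',b[b[:,1].argmax()],'left',b[b[:,0].argmin()])
```

```text
0.083 pad edge [317. 342.] [356. 325.]
0.09 pad edge [319. 334.] [358. 317.]
0.095 pad edge [320. 328.] [359. 311.]
0.1 pad edge [321. 322.] [360. 305.]
0.105 pad edge [322. 317.] [361. 299.]
disc bottom at same [array([336., 334.]), array([337., 328.])] near-low [314. 337.]
disc bottom ellipse lowest [312. 338.] left [268. 291.]
```

Request:
jog_arm --deltas '[[0.7, [0.0115, 0.0336, 0], [0, 0, 0]], [0.7, [0.0115, 0.0336, 0], [0, 0, 0]], [0.7, [0.0115, 0.0336, 0], [0, 0, 0]], [0.7, [0.0115, 0.0336, 0], [0, 0, 0]], [0.7, [0.0115, 0.0336, 0], [0, 0, 0]], [0.7, [0.0115, 0.0336, 0], [0, 0, 0]], [0.7, [0.0115, 0.0336, 0], [0, 0, 0]], [0.7, [0.0115, 0.0336, 0], [0, 0, 0]], [0.7, [0.0115, 0.0336, 0], [0, 0, 0]], [0.7, [0, 0, 0.02], [0, 0, 0]], [0.7, [0, 0, 0.02], [0, 0, 0]], [0.7, [0, 0, 0.01], [0, 0, 0]], [0.7, [0, 0, 0], [0, 0, 0]], [0.7, [0, 0, 0], [0, 0, 0]]]'

```text
t: 24.0
position: [0.5029, 0.073, 0.0213]
ee_rot: [-0.0, 1.0, -0.0, -0.0]
ft_force: [0.5, 0.4, 0.4]
finger_gap: 0.469
grip_force: 60.6
```

```bash
python3 -c "
from h import *
s,R=st();print(R.T@(np.array([.506,.0723,.0])-s['position']))
im,d=get_image('side');cv2.imwrite('pics/s5.png',cv2.resize(im[150:240,250:370],None,fx=5,fy=5)[:,:,::-1])"
```

```text
t 24.0 pos [502.9  73.   21.3] phi 90.02 z [-0.001 -0.    -1.   ] gap 39.8 grip 60.568267330527306 F [0.5 0.4 0.4]
[-0.00311256 -0.00069234  0.02133378]
```

View pics/s5.png

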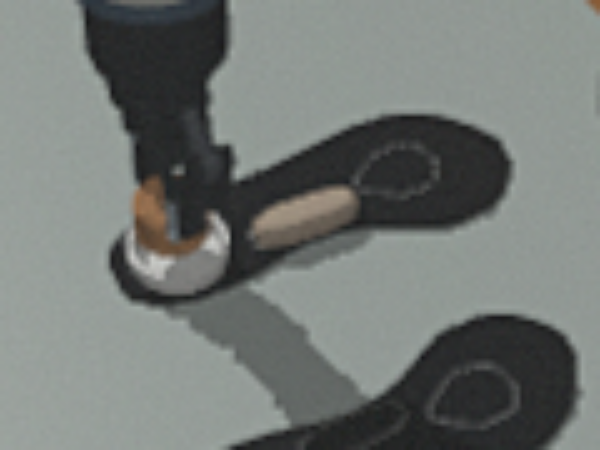

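The disc is held just above the cup (crop (165,225)) and the arch pad lies on its outline. I correct x by 3 mm, y by −0.7 mm, and lower.

Request:
jog_arm --deltas '[[0.7, [-0.003, -0.0007, 0], [0, 0, 0]], [0.7, [0, 0, 0.005], [0, 0, 0]], [0.7, [0, 0, 0.005], [0, 0, 0]], [0.7, [0, 0, 0.003], [0, 0, 0]], [0.7, [0, 0, 0.002], [0, 0, 0]], [0.7, [0, 0, 0], [0, 0, 0]]]'

```text
t: 24.65
position: [0.5057, 0.0725, 0.0059]
ee_rot: [-0.001, 1.0, -0.0, -0.0]
ft_force: [-0.9, -0.3, -1.0]
finger_gap: 0.472
grip_force: 60.6
```

Request:
jog_arm --deltas '[[0.7, [0, 0, 0.003], [0, 0, 0]], [0.7, [0, 0, 0.0015], [0, 0, 0]], [0.7, [0, 0, 0.001], [0, 0, 0]], [0.7, [0, 0, 0], [0, 0, 0]]]'

```text
t: 25.05
position: [0.5059, 0.0725, 0.0007]
ee_rot: [-0.001, 1.0, -0.0, -0.0]
ft_force: [-0.1, 0.2, -0.7]
finger_gap: 0.47
grip_force: 60.6
```

Request:
jog_arm --deltas '[[0.7, [0, 0, 0.0007], [0, 0, 0]], [0.7, [0, 0, 0], [0, 0, 0]], [0.4, [0, 0, 0], [0, 0, 0]], [0, [0, 0, 0], [0, 0, 0]], [0, [0, 0, 0], [0, 0, 0]], [0, [0, 0, 0], [0, 0, 0]], [0, [0, 0, 0], [0, 0, 0]], [0, [0, 0, -0.02], [0, 0, 0]], [0, [0, 0, -0.04], [0, 0, 0]], [0, [0.0069, -0.0365, 0], [0, 0, 0]], [0, [0.0069, -0.0365, 0], [0, 0, 0]], [0, [0.0069, -0.0365, 0], [0, 0, 0]], [0, [0.0069, -0.0365, 0], [0, 0, 0]], [0, [0.0069, -0.0365, 0], [0, 0, 0]], [0, [0.0069, -0.0365, 0], [0, 0, 0]], [0, [0.0069, -0.0365, 0], [0, 0, 0]], [0, [0.0069, -0.0365, 0], [0, 0, 0]], [0, [0.0069, -0.0365, 0], [0, 0, 0]]]'

```text
t: 26.85
position: [0.4436, -0.2576, 0.0601]
ee_rot: [-0.0, 1.0, 0.0, 0.0]
ft_force: [-0.2, 1.0, 0.7]
finger_gap: 0.999
grip_force: 0.0
```

Request:
jog_arm --deltas '[[0, [0, 0, 0], [0, 0, 8.43]], [0, [0, 0, 0], [0, 0, 8.43]], [0, [0, 0, 0], [0, 0, 8.43]], [0, [0, 0, 0], [0, 0, 8.43]], [0, [0, 0, 0], [0, 0, 8.43]], [0, [0, 0, 0], [0, 0, 8.43]], [0, [0, 0, 0], [0, 0, 8.43]], [0, [0, 0, 0], [0, 0, 8.43]], [0, [0, 0, 0], [0, 0, 8.43]], [0, [0, 0, 0], [0, 0, 0]]]'

```text
t: 27.85
position: [0.4441, -0.256, 0.06]
ee_rot: [0.616, 0.788, -0.0, -0.0]
ft_force: [0.2, 0.7, -0.5]
finger_gap: 1.002
grip_force: 0.0
```

Run:
```python
from h import *
s,R=st();print(R.T@(np.array([.4442,-.2564,-.02])-s['position']))
im,d=get_image('top');cv2.imwrite('pics/t3.png',cv2.resize(im[145:250,265:350],None,fx=5,fy=5)[:,:,::-1])
for px,r,z in(((296,226),16,.034),):
    o=centre(onplane('top',blob(mask(im,'warm'),px,r).reshape(-1,2).astype(float),z));print(o)
```

```text
t 27.85 pos [ 444.1 -256.    60. ] phi 14.02 z [-0.  0. -1.] gap 85.2 grip 0.0 F [ 0.2  0.7 -0.5]
[-3.92994526e-04 -8.93860945e-06  8.00485360e-02]
(array([505.66041745,  71.30701408]), (505.18695068359375, 71.37225341796875), (43.69108581542969, 41.7007942199707), 44.290218353271484, 1478.2030224482878)
```

View pics/t3.png

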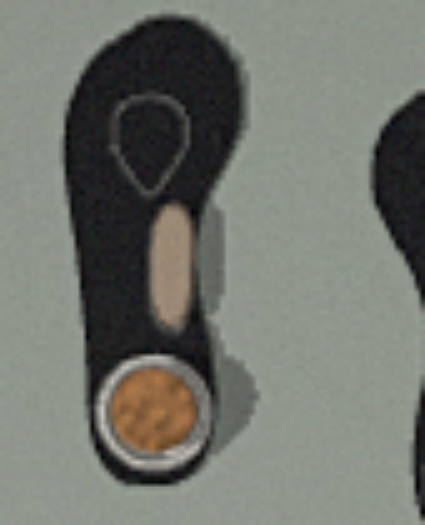

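The disc sits centred in the cup at crop (154,410), and the oval is on its outline at (172,268). Now the teardrop.

Request:
jog_arm --deltas '[[0, [0, 0, 0.02], [0, 0, 0]], [0, [0, 0, 0.02], [0, 0, 0]], [0, [0, 0, 0.02], [0, 0, 0]], [0, [0, 0, 0.012], [0, 0, 0]], [0, [0, 0, 0.008], [0, 0, 0]], [0.8, [0, 0, 0], [0, 0, 0]], [0.8, [0, 0, 0], [0, 0, 0]], [0.8, [0, 0, 0], [0, 0, 0]], [0.8, [0, 0, 0], [0, 0, 0]], [0.8, [0, 0, 0], [0, 0, 0]], [0.8, [0, 0, 0], [0, 0, 0]], [0.8, [0, 0, 0], [0, 0, 0]]]'

```text
t: 29.1
position: [0.4446, -0.2564, -0.0188]
ee_rot: [0.614, 0.789, 0.0, 0.001]
ft_force: [-2.2, 0.9, 14.3]
finger_gap: 0.415
grip_force: 58.2
```

Request:
jog_arm --deltas '[[0.8, [0, 0, -0.01], [0, 0, 0]], [0.8, [0, 0, -0.03], [0, 0, 0]], [0.8, [0, 0, -0.04], [0, 0, 0]], [0.8, [0, 0, 0], [0, 0, -8.44]], [0.8, [0, 0, 0], [0, 0, -8.44]], [0.8, [0, 0, 0], [0, 0, -8.44]], [0.8, [0, 0, 0], [0, 0, -8.44]], [0.8, [0, 0, 0], [0, 0, -8.44]], [0.8, [0, 0, 0], [0, 0, -8.44]], [0.8, [0, 0, 0], [0, 0, -8.44]], [0.8, [0, 0, 0], [0, 0, -8.44]], [0.8, [0, 0, 0], [0, 0, -8.44]], [0.8, [0, 0, 0], [0, 0, 0]]]'

```text
t: 30.4
position: [0.4443, -0.2561, 0.0608]
ee_rot: [-0.003, 1.0, -0.0, 0.0]
ft_force: [-0.1, 0.5, -0.7]
finger_gap: 0.406
grip_force: 59.9
```

Request:
jog_arm --deltas '[[0.8, [-0.0209, 0.033, 0], [0, 0, 0]], [0.8, [-0.0209, 0.033, 0], [0, 0, 0]], [0.8, [-0.0209, 0.033, 0], [0, 0, 0]], [0.8, [-0.0209, 0.033, 0], [0, 0, 0]], [0.8, [-0.0209, 0.033, 0], [0, 0, 0]], [0.8, [-0.0209, 0.033, 0], [0, 0, 0]], [0.8, [-0.0209, 0.033, 0], [0, 0, 0]], [0.8, [-0.0209, 0.033, 0], [0, 0, 0]], [0.8, [-0.0209, 0.033, 0], [0, 0, 0]], [0.8, [-0.0209, 0.033, 0], [0, 0, 0]], [0.8, [0, 0, 0.025], [0, 0, 0]], [0.8, [0, 0, 0.025], [0, 0, 0]], [0.8, [0, 0, 0.01], [0, 0, 0]], [0.8, [0, 0, 0], [0, 0, 0]], [0.8, [0, 0, 0], [0, 0, 0]]]'

```text
t: 31.9
position: [0.6527, 0.0743, 0.001]
ee_rot: [-0.0, 1.0, 0.0, 0.0]
ft_force: [-0.2, -0.3, 0.2]
finger_gap: 0.408
grip_force: 60.0
```

```bash
python3 -c "
from h import *
s,R=st();print(R.T@(np.array([.6538,.074,-.0138])-s['position']))
im,d=get_image('side');cv2.imwrite('pics/s6.png',cv2.resize(im[140:240,260:380],None,fx=5,fy=5)[:,:,::-1])"
```

```text
t 31.9 pos [652.7  74.3   1. ] phi 90.04 z [ 0.001  0.    -1.   ] gap 34.7 grip 59.95488966058474 F [-0.2 -0.3  0.2]
[-0.00104587 -0.00026043  0.01484629]
```

View pics/s6.png

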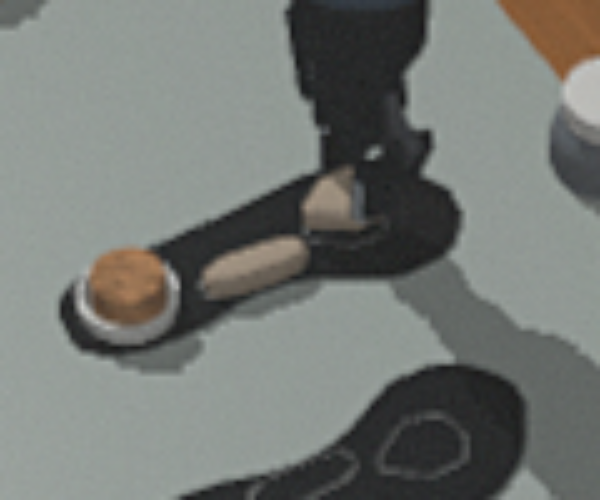

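The teardrop is held above its outline with the point toward the heel; disc, cup and oval are in place. I lower it.

Request:
jog_arm --deltas '[[0.8, [-0.001, 0, 0.005], [0, 0, 0]], [0.8, [0, 0, 0.005], [0, 0, 0]], [0.8, [0, 0, 0.003], [0, 0, 0]], [0.8, [0, 0, 0.001], [0, 0, 0]], [0.8, [0, 0, 0], [0, 0, 0]]]'

```text
t: 32.45
position: [0.6532, 0.0744, -0.0136]
ee_rot: [-0.001, 1.0, -0.0, -0.0]
ft_force: [-3.0, -0.6, 6.5]
finger_gap: 0.403
grip_force: 61.0
```

Contact. I release, lift, and move clear toward the robot's left.

Request:
jog_arm --deltas '[[0.5, [0, 0, 0], [0, 0, 0]], [0, [0, 0, 0], [0, 0, 0]], [0, [0, 0, 0], [0, 0, 0]], [0, [0, 0, 0], [0, 0, 0]], [0, [0, 0, 0], [0, 0, 0]], [0, [0, 0, -0.02], [0, 0, 0]], [0, [0, 0, -0.04], [0, 0, 0]], [0, [0, 0, -0.04], [0, 0, 0]], [0, [0, 0.04, -0.01], [0, 0, 0]], [0, [0, 0.04, 0], [0, 0, 0]], [0, [0, 0.04, 0], [0, 0, 0]], [0, [0, 0.04, 0], [0, 0, 0]], [0, [0, 0.04, 0], [0, 0, 0]], [0, [0, 0.04, 0], [0, 0, 0]], [0, [0, 0, 0], [0, 0, 0]]]'

```text
t: 33.95
position: [0.6519, 0.3195, 0.0959]
ee_rot: [-0.003, 1.0, 0.001, 0.0]
ft_force: [-0.8, -0.4, -0.3]
finger_gap: 0.999
grip_force: 0.0
```

Run:
```python
from h import *
st()
im,d=get_image('top')
for n,px,r,z in(('met',(295,175),14,.017),('arch',(299,199),16,.017),('disc',(296,226),16,.034)):
    w=onplane('top',blob(mask(im,'warm'),px,r).reshape(-1,2).astype(float),z);o=centre(w);print(n,o[0].round(1),o[2],o[3],(w.min(0)*1000).round(),(w.max(0)*1000).round())
si,_=get_image('side')
A=cv2.resize(im[145:250,265:350],None,fx=4,fy=4);B=cv2.resize(si[140:245,270:380],None,fx=4,fy=4)
cv2.imwrite('pics/fin.png',np.hstack([A,B])[:,:,::-1])
```

```text
t 33.95 pos [651.9 319.5  95.9] phi 90.38 z [ 0.     0.001 -1.   ] gap 84.9 grip 0.0 F [-0.8 -0.4 -0.3]
met [647.8  73.4] (36.8994026184082, 50.42470932006836) 89.36434173583984 [620.  56.] [671.  93.]
arch [581.4  61.5] (20.983152389526367, 63.11028289794922) 89.34153747558594 [549.  51.] [612.  72.]
disc [505.6  71.4] (43.69103240966797, 43.49809265136719) 44.289852142333984 [484.  49.] [528.  93.]
```

View pics/fin.png

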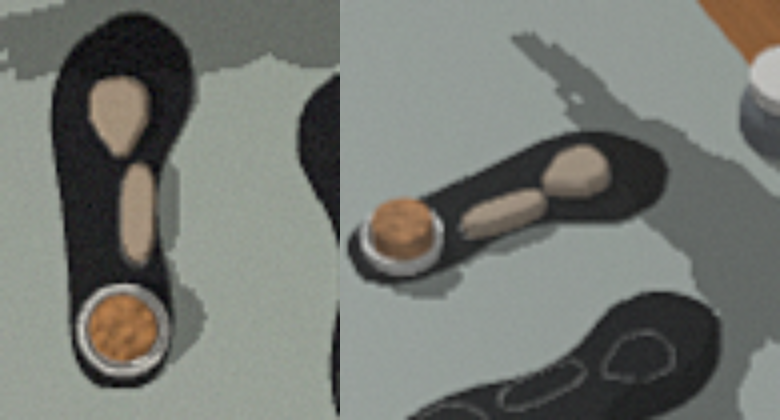

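Both views show the teardrop, oval and cup with its disc flat on their outlines, within a few millimetres. The robot is clear of everything.

```bash
python3 -c "
from rig import *
print(job_done())"
```

```text
the job is handed in; nothing more can be done
None
```

The left insole is laid out and handed in at about 34 s: my last pictures show the cup, medium disc, oval and teardrop flat on their outlines to within a few millimetres. The other two discs, the bottle and the pot were never touched; the hand-in returned no verdict.

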